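# Lock the height stop of the carving bench

## Task

Slide the large spanner flat onto the big lower nut of the height stop, so that its handle can come to bear against the low brace pin on the base plate and hold the nut still. Then swing the lever of the jam nut above it clockwise (seen from above) until it stops hard, so the jam nut is tight while the lower nut has kept its setting (only the small turn that takes up the spanner's slack is allowed). Leave the spanner sitting on the nut and do not disturb the stone carving.

Things in the scene. Friction and masses are not known exactly. Their poses are not given: they have to be found in the camera images.
- spanner_grip (a point): Large open-ended steel spanner, 199 mm long, 0.4 kg, lying flat; of two, the one with the larger jaw. This point: centre of the upright wooden grip block on its handle (60 mm long, 24 mm wide, from 18 to 56 mm above the underside), 37 mm up. x axis along the handle to the jaw. Handle bar 24 mm wide, 18 mm thick, ends 72 mm behind this point; head (90 mm wide, 18 mm thick) begins 37 mm ahead.
- spanner_jaw (a point): Centre of the large spanner's jaw (gap 63.5 mm), 95 mm ahead of spanner_grip along its x axis, 9 mm above the underside. The prongs reach 32 mm beyond it, flared over the last 14 mm to lead the nut in; the jaw's bottom is 36 mm behind it. Centre of mass about 80 mm behind it. With the spanner fully on, this point lies at nut_center.
- small_spanner_grip (a point): Smaller spanner of the same make (jaw gap 36 mm, too small for the nut), not needed: centre of its wooden grip block, 37 mm above its underside. The two spanners may lie in either place.
- stand: Height stop, fixed to the bench: steel base plate 240 x 120 mm, 12 mm thick, with an upright 39 mm stud (top 78 mm above the bench). Origin: underside, on the stud's axis; the plate reaches 180 mm to its -x and 60 mm to its +x. The spanner comes from the -x end, its underside on the plate, its handle over the plate.
- nut_center (a point): On the lower nut's axis, 9 mm above the base plate (21 mm above the bench). Steel hexagon nut, 60 mm across flats, 69 mm across corners, 31 mm tall. x axis: towards a corner; the spanner is pushed on in this direction, its x axis parallel (two flats face +-y; 1.7 mm play each side). The nut turns on the stud (friction 0.1 N m) and unless held is dragged round with the jam nut.
- nut_corner (a point): Top of the lower nut's corner on its +x side, 35 mm from its axis. It must end within 12 mm of where it began.
- brace_pin (a point): Top centre of a low fixed pin, 18 mm in diameter, 11 mm tall (top 23 mm above the bench), on the base plate 150 mm behind the nut's axis and 33 mm to the side (stand's -x, +y). With the spanner on, its handle bar passes about 12 mm beside the pin; pushed clockwise with the nut, the bar swings against the pin and stops. Fingers on the grip block pass over the pin.
- lever_point (a point): Point on the axis of the jam nut's lever, 115 mm from the nut's axis: a level round steel bar, 14 mm in diameter, 54 mm above the bench, with a 24 mm black ball at its end 137 mm out. It sticks out on the side of the nut away from the spanner. The jam nut (hexagon, 48 mm across flats) lies 45 to 63 mm above the bench. The lever points 0.61 rad counter-clockwise of this point's x axis.
- jam (a joint): Angle of the jam nut relative to the lower nut, rad, growing clockwise seen from above. Starts at 0 to 0.3; hard stop at 0.95; tight from 0.83. Friction 0.5 N m, about 4.5 N at lever_point; stays where it is left.
- carving_mid (a point): Pale stone carving on a foot of 90 x 100 mm, 155 mm tall, 1.2 kg, standing left of the height stop; this point is 70 mm up its middle. Not to be moved.
Not all that is in view belongs to the job. Leave any orange look-alike of the part that bears spanner_grip alone.

How it is judged (in metres and radians):
On the way, in this order (a step that is already met when the one before it is completed fails the run):
1. the large spanner sits on the lower nut (distance between spanner_jaw and nut_center below 0.012 m and distance of nut_corner from where it was at the start of the episode below 0.012 m), for 0.2 s.
2. the jam nut is tightened while the spanner holds the lower nut (all of step 1 and value of joint jam above 0.83 rad), for 0.2 s.
At the end, for the whole second after the job is handed in: The jam nut is turned to at least 0.83 rad (hard stop 0.95) on the lower nut and at rest, the large spanner still sits on the lower nut (jaw centre within 12 mm of nut_center), and the lower nut's corner is within 12 mm (about 20 degrees) of where it began (all of step 2 and velocity of joint jam between -0.05 and 0.05 rad/s); the robot touches nothing.
It fails at once if the stone carving is moved by more than 20 mm (distance of carving_mid from where it was at the start of the episode above 0.02 m).
It also fails if it takes over 59 s, if anything falls off the work surface, if the arm or the gripper's body presses on something with over 40 N, if the wrist force passes 120 N, or if a joint passes its speed limit or range.

## Robot

A 6-joint arm with a two-finger parallel gripper is mounted at the origin on the work surface. World frame = base frame: x ahead of the robot, y to its left, z up, the work surface at z = 0. Lengths are in m, angles in degrees, forces in N, time in s.
With the tool pointing down it reaches from about 0.35 to 0.975 m from the base axis. Payload 17.4 kg.
Tool frame: the origin (TCP) lies on the centre line of the jaws, within the pads' length; the fingertips stand 19 mm ahead of it and the grasp point (between the pads) is the TCP; z points along the fingers, y is the line along which they close (so a half turn about z gives the same grasp; the last joint's range is limited). The gripper opens to 85 mm and grips with 20 to 120 N. Pads are 22 mm wide; open, the fingers measure 114 mm over their backs; the gripper's body (76 mm by 85 mm) begins 54 mm behind the grasp point. The pads swing forward as they close: fully open they stand 13 mm farther back than shut.
Start: joints at [66.475, 6.646, 82.598, -0, 90.757, -2.166], TCP at [0.246, 0.629, 0.25] pointing down, gripper open.
Joint ranges: [-162.19, 162.19], [-47.58, 125.68], [4.15, 143.07], [-65.23, 245.23], [0.69, 171.88], [-170.13, 170.13]. Speed limits (degrees/s): [108.29, 108.29, 127.2, 180, 180, 180].

## Interface

Orientations are given as [roll, pitch, yaw] about the fixed x, y, z axes, in that order (R = Rz(yaw) Ry(pitch) Rx(roll)).
In Python, from cell import readout, vision, ticket gives the robot as it stands. The module is installed in compiled form; this text tells all that it offers.
- The arm moves only by the tool arm_command, never from a script. Its argument "series" is a list of rows, each a list of 7 numbers: the closure, from -1 (fully open) to 1 (shut), then the shift along the world's x, y, z each as a share of 0.03 m, from -1 to 1, then the turn, a rotation vector about the world's x, y, z each as a share of 60 degrees, from -1 to 1. In form: [[gripper, dx, dy, dz, ax, ay, az], ...]. A call has 1 to 10 rows; each row shifts and turns the commanded pose from where the row before left it; what a row does not reach is not made up. A row lasts 1/12 s, in which the tool goes at most 41.7 mm and 7.16 degrees, less where a joint would pass 70% of its speed; a pose out of reach is approached as far as the arm can. A call with a number of a shift or a turn outside -1 to 1 is refused whole. A call with a gripper value outside its range is refused whole. The fingers move at their own pace and stop on an object; the grip force is fixed at half the most. Time passes only in rows, so rows that do not move let the fingers close. It gives the time, the measured TCP pose, the force, the opening and the grip force at its end, in the units of the state.
- readout.get_state(): the state, without advancing time (a new reading comes with each control period).
- vision.snapshot(name): name is "side" or "top" or "wrist"; returns the picture (400x640x3 uint8, blue, green, red); there is no depth.
- vision.calibration(name): a dict with "fx", "fy", "cx", "cy" (pixels), "R" (3x3) and "t" (3): a world point X has camera coordinates R X + t; the wrist camera has in their place "mount" (4x4, takes a point from camera to tool coordinates, whose origin is the TCP and whose axes are the flange's). Camera axes: x right, y down, z forward; pixel columns grow to the right and rows downward; lengths in m; the calibration is good to about 2 mm. A picture is of the moment at which its call begins: read the wrist's pose just before it. calibration takes no time and is no camera call.
- ticket.close_job(): hands the job in; it is judged then, once.
The state is a dict: "t": time; "qpos": joint angles; "joint_vel": joint speeds; "joint_torque": joint torques, N m; "eef_pos": TCP position; "tool_rot": TCP orientation; "contact_force": force on the tool from outside, world axes, zero at the start; "wrist_torque": the same for the moment, N m; "finger_gap": opening from 0.0 (shut) to 1.0 (fully open); "grasp_force": force on a finger pad.
Only numpy, scipy, OpenCV 4.12 (cv2) and the standard library are available. Lean on these libraries where they do the work, as an engineer would, in place of code of your own. Each camera call takes 0.05 s, during which the arm holds its last target. There are 200 camera calls.

## Working session

There is one attempt and no reset: what is moved stays moved. The work goes in short steps, Python scripts to look and compute and a tool call to move; the robot and the scene stay as the last step left them, time stands still between calls to the robot, and variables do not carry over. Pictures are saved under pics/ and viewed, at most 10 in all, crops included, and the job is handed in when it is done.

Besides the shell and the picture viewer there is one more tool, called after "Call:" by a JSON object that holds its "op" and its "data". arm_command: Moves the arm, as the interface text tells. Shift numbers are shares of 0.03 m and turn numbers shares of 60 degrees, none past 1 either way. Its arguments: {"type":"object","properties":{"series":{"type":"array","items":{"type":"array","items":{"type":"number","minimum":-1,"maximum":1}}}},"required":["series"]}

```bash
mkdir -p pics; cat > h.py <<'E'
import numpy as np, cv2
from cell import readout, vision, ticket
from scipy.spatial.transform import Rotation as Ro
def cam(n,s=None):
    c=vision.calibration(n)
    if 'R' in c: R=np.array(c['R']);t=np.array(c['t']);return c,R.T,-R.T@t
    s=s or readout.get_state();M=np.array(c['mount']);T=np.eye(4)
    T[:3,:3]=Ro.from_euler('xyz',s['tool_rot'],degrees=True).as_matrix();T[:3,3]=s['eef_pos'];W=T@M
    return c,W[:3,:3],W[:3,3]
def ray(n,u,v,z,s=None):
    c,R,o=cam(n,s);d=R@np.array([(u-c['cx'])/c['fx'],(v-c['cy'])/c['fy'],1]);return o+d*(z-o[2])/d[2]
def proj(n,X,s=None):
    c,R,o=cam(n,s);p=R.T@(np.array(X)-o);return p[0]/p[2]*c['fx']+c['cx'],p[1]/p[2]*c['fy']+c['cy']
E
python3 - <<'E'
from h import *
print(readout.get_state())
a=vision.snapshot('top');b=vision.snapshot('side')
cv2.imwrite('pics/top.png',a);cv2.imwrite('pics/side.png',b)
for n in('top','side'):print(cam(n))
E
```

```text
{'t': 0.0, 'qpos': array([ 6.64739058e+01,  6.67268410e+00,  8.26365995e+01,  1.52956419e-03,
        9.07567799e+01, -2.16706984e+00]), 'joint_vel': array([ 0.00603878,  0.0092573 ,  0.01472264, -0.01698111,  0.02250364,
       -0.0087695 ]), 'joint_torque': array([-1.57370177e-03, -7.32007527e+01, -6.32494783e+01, -2.10831713e-04,
        6.56094082e-03,  6.38255597e-05]), 'eef_pos': array([0.24578702, 0.62846935, 0.24956987]), 'tool_rot': array([-1.79934041e+02, -4.02645344e-03,  1.58640993e+02]), 'contact_force': array([-0.3435308 ,  0.01754821,  0.23712511]), 'wrist_torque': array([-0.03266696, -0.0394138 ,  0.02106634]), 'grasp_force': 0.0, 'finger_gap': 0.9995086002173122}
({'fx': 474.82807986381255, 'fy': 474.82807986381255, 'cx': 316.3914990844835, 'cy': 199.18833261984278, 'R': array([[ 0.00821172, -0.99981515, -0.01738502],
       [-0.99687524, -0.00681917, -0.07869725],
       [ 0.07856415,  0.01797694, -0.99674696]]), 't': array([0.01339613, 0.48142006, 1.59307146])}, array([[ 0.00821172, -0.99687524,  0.07856415],
       [-0.99981515, -0.00681917,  0.01797694],
       [-0.01738502, -0.07869725, -0.99674696]]), array([ 0.35464742, -0.01196201,  1.62600846]))
({'fx': 382.5929764236176, 'fy': 382.5929764236176, 'cx': 319.3716794102653, 'cy': 199.31907193147808, 'R': array([[ 0.93040776, -0.36636658, -0.01081294],
       [-0.28925981, -0.71583361, -0.63553993],
       [ 0.22510032,  0.59443904, -0.77199228]]), 't': array([-0.41338064,  0.1828883 ,  1.04935422])}, array([[ 0.93040776, -0.28925981,  0.22510032],
       [-0.36636658, -0.71583361,  0.59443904],
       [-0.01081294, -0.63553993, -0.77199228]]), array([ 0.20130482, -0.64430837,  0.92185631]))
```

View pics/top.png

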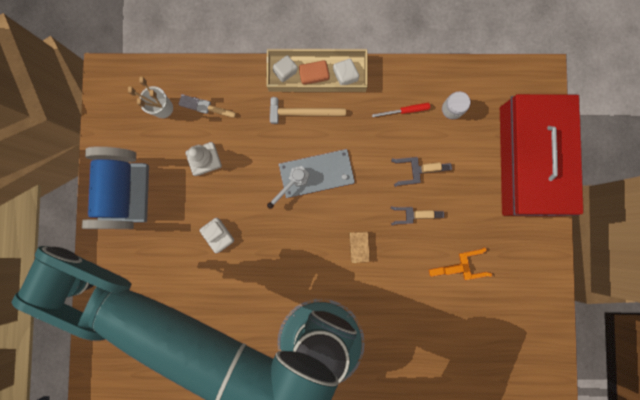

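View pics/side.png

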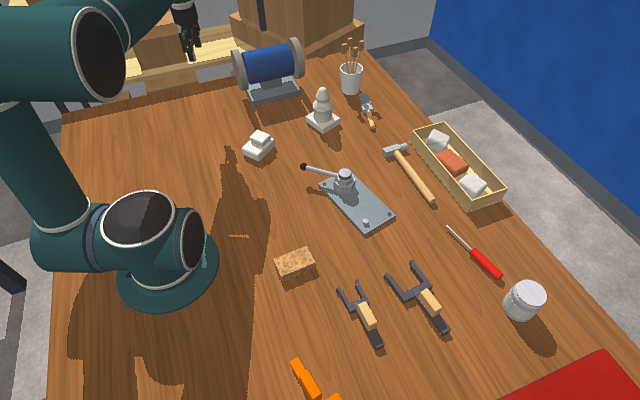

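Top view: the large spanner is at (420,170), with its jaw facing left. The small spanner is at (417,215), the orange look-alike at (462,266), the stand's stud at (298,176), the pin at about (346,177), the lever ball at (270,206) and the carving at (203,158). Candidates for spanner_grip are (433,168) with the wide jaw, (427,214) with the narrow jaw, and the orange one. I choose (433,168) and check it in one close crop.

```bash
python3 - <<'E'
from h import *
a=cv2.imread('pics/top.png')
c=a[140:235,255:465];cv2.imwrite('pics/c1.png',cv2.resize(c,None,fx=3.8,fy=3.8,interpolation=cv2.INTER_CUBIC))
hsv=cv2.cvtColor(a,cv2.COLOR_BGR2HSV)
# wood grips: bright yellowish
for nm,(x0,y0,x1,y1) in dict(big=(388,150,460,192),small=(388,200,450,232),plate=(275,148,358,200)).items():
    sub=a[y0:y1,x0:x1].astype(int);h=hsv[y0:y1,x0:x1]
    dark=((h[...,1]<90)).astype(np.uint8)
    n,l,s,ce=cv2.connectedComponentsWithStats(dark)
    for i in range(1,n):
        if s[i,4]>25:
            p=np.argwhere(l==i)[:,::-1].astype(np.float32);print(nm,s[i,4],ce[i]+[x0,y0],cv2.minAreaRect(p+np.float32([x0,y0])))
    w=((h[...,2]>190)&(h[...,1]>90)).astype(np.uint8)
    p=np.argwhere(w)[:,::-1].astype(np.float32)+np.float32([x0,y0])
    if len(p)>10:print(nm,'wood',len(p),p.mean(0),cv2.minAreaRect(p))
E
```

```text
big 358 [409.96089385 170.34357542] ((407.0099182128906, 171.0989990234375), (27.264019012451172, 28.657072067260742), 84.2894058227539)
big 66 [446.22727273 166.6969697 ] ((445.851318359375, 166.6081085205078), (6.411561012268066, 10.685934066772461), 80.53767395019531)
big wood 93 [431.78494 166.53763] ((431.8841552734375, 166.4573211669922), (5.521576881408691, 16.454299926757812), 83.6598129272461)
small 210 [404.94761905 214.85238095] ((402.64788818359375, 214.8657684326172), (17.154029846191406, 22.3938045501709), 86.42366790771484)
small 62 [438.93548387 214.0483871 ] ((439.0, 214.0), (6.0, 8.0), 90.0)
small wood 86 [424.0814  213.96512] ((424.0, 213.5), (5.0, 16.0), 90.0)
plate 2602 [315.39738663 173.52997694] ((311.2156982421875, 174.19224548339844), (35.90060806274414, 81.31806945800781), 77.7352294921875)
```

View pics/c1.png

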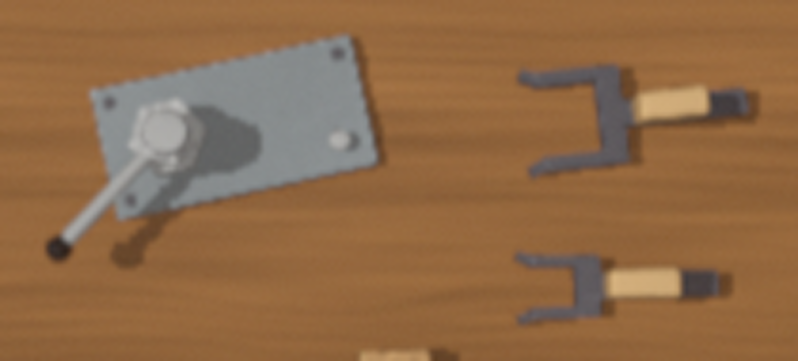

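The crop confirms it: the upper spanner (grip at about (432,167)) has the clearly larger jaw. The pin and stud are also visible.

```bash
python3 - <<'E'
from h import *
f=lambda u,v,z:ray('top',255+u/3.8,140+v/3.8,z)
P=[f(*p,.012) for p in[(92,93),(350,36),(380,162),(118,218)]]
ang=lambda d:np.degrees(np.arctan2(d[1],d[0]))
print('plate',np.round(P,4),'angs',ang(P[0]-P[1]),ang(P[3]-P[2]),ang(P[1]-P[2])-0,ang(P[0]-P[3]))
c=sum(P)/4;print('center',c)
st=f(165,131,.078);pin=f(342,140,.023);ball=f(58,248,.054)
print('stud',st,'pin',pin,'ball',ball,'lever ang',ang(ball-st))
a=ang(P[0]-P[1]+P[3]-P[2]);x=np.array([np.cos(np.radians(a)),np.sin(np.radians(a))]);y=np.array([-x[1],x[0]])
print('stand yaw',a,'axis from centre',c[:2]+.06*x,'pin rel',(pin-st)[:2]@x,(pin-st)[:2]@y)
g=ray('top',431.8,166.7,.056);t1=f(522,78,.018);t2=f(533,172,.018);tail=f(747,103,.018)
print('grip',g,'tips',t1,t2,'mid',(t1+t2)/2,'tail',tail,'yaw',ang((t1+t2)/2-tail),np.linalg.norm((t1+t2)/2-tail), ang((t1+t2)/2-g))
E
```

```text
plate [[ 0.6006  0.1459  0.012 ]
 [ 0.6539 -0.087   0.012 ]
 [ 0.5395 -0.1142  0.012 ]
 [ 0.4874  0.1208  0.012 ]] angs 102.88956680970513 102.4943681164998 13.418223866362279 12.468846960433396
center [0.57033295 0.01636962 0.012     ]
stud [0.557732   0.07569319 0.078     ] pin [ 0.55778451 -0.07959381  0.023     ] ball [0.45725161 0.16956347 0.054     ] lever ang 136.9479521358088
stand yaw 102.69116727695459 axis from centre [0.55715121 0.07490373] pin rel -0.15150463039822676 0.03406467546600072
grip [ 0.58924873 -0.3660931   0.056     ] tips [ 0.61540591 -0.24098637  0.018     ] [ 0.53065343 -0.25042084  0.018     ] mid [ 0.57302967 -0.24570361  0.018     ] tail [ 0.59391503 -0.44159822  0.018     ] yaw 96.08561791314803 0.19700482043434506 97.6727772689222
```

Call:
{"op": "arm_command", "data": {"series": [[-1, 0.325, -0.951, 0, 0, 0, -0.1035], [-1, 0.325, -0.951, 0, 0, 0, -0.1035], [-1, 0.325, -0.951, 0, 0, 0, -0.1035], [-1, 0.325, -0.951, 0, 0, 0, -0.1035], [-1, 0.325, -0.951, 0, 0, 0, -0.1035], [-1, 0.325, -0.951, 0, 0, 0, -0.1035], [-1, 0.325, -0.951, 0, 0, 0, -0.1035], [-1, 0.325, -0.951, 0, 0, 0, -0.1035], [-1, 0.325, -0.951, 0, 0, 0, -0.1035], [-1, 0.325, -0.951, 0, 0, 0, -0.1035]]}}

```text
t: 0.93
eef_pos: [0.3434, 0.3419, 0.25]
tool_rot: [-180.0, 0.0, 96.2]
contact_force: [0.2, 0.4, 0.4]
finger_gap: 1.003
grasp_force: 0.0
```

Call:
{"op": "arm_command", "data": {"series": [[-1, 0.325, -0.951, 0, 0, 0, 0], [-1, 0.325, -0.951, 0, 0, 0, 0], [-1, 0.325, -0.951, 0, 0, 0, 0], [-1, 0.325, -0.951, 0, 0, 0, 0], [-1, 0.325, -0.951, 0, 0, 0, 0], [-1, 0.325, -0.951, 0, 0, 0, 0], [-1, 0.325, -0.951, 0, 0, 0, 0], [-1, 0.325, -0.951, 0, 0, 0, 0], [-1, 0.325, -0.951, 0, 0, 0, 0], [-1, 0.325, -0.951, 0, 0, 0, 0]]}}

```text
t: 1.77
eef_pos: [0.4409, 0.0565, 0.2502]
tool_rot: [180.0, -0.0, 96.5]
contact_force: [0.5, 0.3, -0.2]
finger_gap: 0.995
grasp_force: 0.0
```

Call:
{"op": "arm_command", "data": {"series": [[-1, 0.325, -0.951, 0, 0, 0, 0], [-1, 0.325, -0.951, 0, 0, 0, 0], [-1, 0.325, -0.951, 0, 0, 0, 0], [-1, 0.325, -0.951, 0, 0, 0, 0], [-1, 0.325, -0.951, 0, 0, 0, 0], [-1, 0.325, -0.951, 0, 0, 0, 0], [-1, 0.325, -0.951, 0, 0, 0, 0], [-1, 0.325, -0.951, 0, 0, 0, 0], [-1, 0.325, -0.951, 0, 0, 0, 0], [-1, 0, 0, 0, 0, 0, 0]]}}

```text
t: 2.6
eef_pos: [0.5292, -0.2025, 0.2492]
tool_rot: [-179.9, 0.0, 96.4]
contact_force: [0.5, 0.6, -0.6]
finger_gap: 1.002
grasp_force: 0.0
```

Call:
{"op": "arm_command", "data": {"series": [[-1, 0.324, -0.93, 0, 0, 0, 0], [-1, 0.324, -0.93, 0, 0, 0, 0], [-1, 0.324, -0.93, 0, 0, 0, 0], [-1, 0.324, -0.93, 0, 0, 0, 0], [-1, 0.324, -0.93, 0, 0, 0, 0], [-1, 0.324, -0.93, 0, 0, 0, 0], [-1, 0, 0, 0, 0, 0, 0], [-1, 0, 0, 0, 0, 0, 0]]}}

```text
t: 3.27
eef_pos: [0.5869, -0.3668, 0.2492]
tool_rot: [-179.9, -0.1, 96.5]
contact_force: [-0.0, 0.2, -0.2]
finger_gap: 0.999
grasp_force: 0.0
```

```bash
python3 - <<'E'
from h import *
s=readout.get_state();a=vision.snapshot('wrist');cv2.imwrite('pics/w1.png',a)
import pickle;pickle.dump(s,open('w1.pkl','wb'));print(s['eef_pos'],s['tool_rot'],cam('wrist',s),[proj('wrist',p,s) for p in [(.5875,-.37,.056),(.573,-.246,.018),(.594,-.4416,.018)]])
E
```

```text
[ 0.58687164 -0.3667818   0.24915573] [-1.79926554e+02 -7.15677492e-02  9.64672801e+01] ({'fx': 328.8755609587584, 'fy': 328.8755609587584, 'cx': 314.4267032622629, 'cy': 195.53973479747444, 'mount': array([[-6.25271315e-04, -9.63765400e-01, -2.66750565e-01,
         6.74810637e-02],
       [ 9.99998953e-01, -9.50697449e-04,  1.09082673e-03,
         1.15887244e-04],
       [-1.30490014e-03, -2.66749603e-01,  9.63764985e-01,
        -1.23418019e-01],
       [ 0.00000000e+00,  0.00000000e+00,  0.00000000e+00,
         1.00000000e+00]])}, array([[ 9.93706577e-01,  1.07987043e-01,  2.97663687e-02],
       [ 1.12014453e-01, -9.58031222e-01, -2.63872963e-01],
       [ 2.22495052e-05,  2.65546562e-01, -9.64098036e-01]]), array([ 0.57956058, -0.29985252,  0.37265769])) [(np.float64(314.451953058878), np.float64(179.27381567469433)), (np.float64(313.9297332896977), np.float64(48.45417095866176)), (np.float64(313.09554548013136), np.float64(232.9339053438964))]
```

View pics/w1.png

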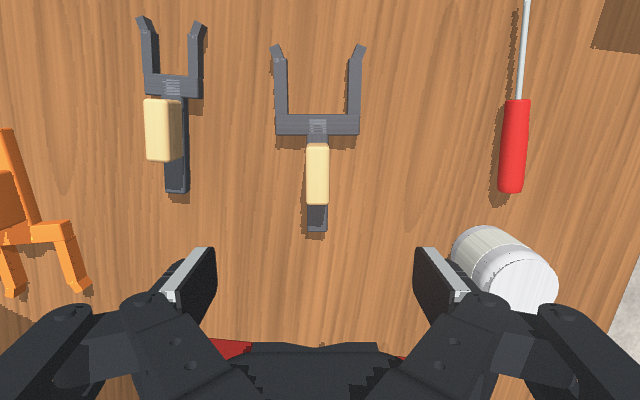

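Wrist view: the big spanner is centred, with grip-top centre about (318,174), prong tips (275,47) and (362,47), and tail (317,231). The small spanner is to the left, with the jar to the right.

```bash
python3 - <<'E'
from h import *
import pickle
s=pickle.load(open('w1.pkl','rb'))
a=cv2.imread('pics/w1.png')[130:215,290:350];h=cv2.cvtColor(a,cv2.COLOR_BGR2HSV)
m=((h[...,2]>180)&(h[...,1]<130)&(h[...,1]>40)).astype(np.uint8)
n,l,st,ce=cv2.connectedComponentsWithStats(m);i=1+st[1:,4].argmax()
p=np.argwhere(l==i)[:,::-1].astype(np.float32)+np.float32([290,130]);r=cv2.minAreaRect(p);print(st[i],r)
g=ray('wrist',*r[0],.056,s);tail=ray('wrist',317,231,.018,s)
head=[ray('wrist',u,v,.018,s) for u,v in[(275,47),(362,47),(276,134),(359,134),(276,115),(359,115)]]
print(g,tail,np.round(head,4))
mid=(head[0]+head[1])/2;mb=(head[2]+head[3])/2
for A,B in((mid,tail),(mid,mb),(mid,g),(mb,tail)):
    d=A-B;print(np.degrees(np.arctan2(d[1],d[0])),np.hypot(*d[:2]))
E
```

```text
[  16   13   24   62 1417] ((317.5, 173.5), (61.0, 23.0), 90.0)
[ 0.58982102 -0.36390794  0.056     ] [ 0.59820784 -0.43872343  0.018     ] [[ 0.5344 -0.249   0.018 ]
 [ 0.6204 -0.2393  0.018 ]
 [ 0.5423 -0.334   0.018 ]
 [ 0.63   -0.3241  0.018 ]
 [ 0.5407 -0.3144  0.018 ]
 [ 0.6271 -0.3047  0.018 ]]
96.11352735876183 0.1956731241755063
95.90599783051114 0.0853739336479077
95.93678963398654 0.12039050872633465
96.27415806668272 0.11030018402389542
```

Call:
{"op": "arm_command", "data": {"series": [[-1, 0.12, -0.06, -0.8, 0, 0, -0.007], [-1, 0, 0, -1, 0, 0, 0], [-1, 0, 0, -1, 0, 0, 0], [-1, 0, 0, -1, 0, 0, 0], [-1, 0, 0, -1, 0, 0, 0], [-1, 0, 0, -1, 0, 0, 0], [-1, 0, 0, -0.8, 0, 0, 0], [-1, 0, 0, -0.37, 0, 0, 0], [-1, 0, 0, 0, 0, 0, 0]]}}

```text
t: 4.07
eef_pos: [0.5895, -0.3663, 0.0388]
tool_rot: [-179.8, -0.1, 96.2]
contact_force: [0.0, -0.5, 0.0]
finger_gap: 1.003
grasp_force: 0.0
```

Call:
{"op": "arm_command", "data": {"series": [[1, 0, 0, 0, 0, 0, 0], [1, 0, 0, 0, 0, 0, 0], [1, 0, 0, 0, 0, 0, 0], [1, 0, 0, 0, 0, 0, 0], [1, 0, 0, 0, 0, 0, 0], [1, 0, 0, 0, 0, 0, 0], [1, 0, 0, 0, 0, 0, 0], [1, 0, 0, 0, 0, 0, 0], [1, 0, 0, 0, 0, 0, 0], [1, 0, 0, 0, 0, 0, 0]]}}

```text
t: 4.9
eef_pos: [0.591, -0.3682, 0.0424]
tool_rot: [179.9, 0.1, 96.1]
contact_force: [-0.2, 0.7, 6.8]
finger_gap: 0.273
grasp_force: 60.3
```

Call:
{"op": "arm_command", "data": {"series": [[1, 0, 0, 0.3, 0, 0, 0], [1, 0, 0, 0.8, 0, 0, 0], [1, 0, 0, 0.9, 0, 0, 0], [1, 0, 0.5, 0, 0, 0, 0.011], [1, 0.01, 0.8, 0, 0, 0, 0.011], [1, 0.01, 0.9, 0, 0, 0, 0.011], [1, 0.01, 0.9, 0, 0, 0, 0.011], [1, 0.01, 0.9, 0, 0, 0, 0.011], [1, 0.01, 0.9, 0, 0, 0, 0.011], [1, 0.01, 0.9, 0, 0, 0, 0.011]]}}

```text
t: 5.73
eef_pos: [0.5918, -0.1923, 0.1011]
tool_rot: [-180.0, -0.0, 100.8]
contact_force: [-0.1, -0.5, -2.6]
finger_gap: 0.274
grasp_force: 59.2
```

Call:
{"op": "arm_command", "data": {"series": [[1, 0.01, 0.9, 0, 0, 0, 0.011], [1, 0.01, 0.9, 0, 0, 0, 0.011], [1, 0.01, 0.9, 0, 0, 0, 0.011], [1, 0.01, 0.5, 0, 0, 0, 0], [1, 0, 0.2, 0, 0, 0, 0], [1, 0, 0, 0, 0, 0, 0], [1, 0, 0, 0, 0, 0, 0]]}}

```text
t: 6.32
eef_pos: [0.5935, -0.0923, 0.1012]
tool_rot: [-180.0, 0.0, 102.7]
contact_force: [-0.5, -0.6, -2.8]
finger_gap: 0.275
grasp_force: 59.3
```

```bash
python3 - <<'E'
from h import *
s=readout.get_state();a=vision.snapshot('wrist');b=vision.snapshot('top');cv2.imwrite('pics/w2.png',a);cv2.imwrite('pics/t2.png',b)
import pickle;pickle.dump(s,open('w2.pkl','wb'));print(s['eef_pos'],s['tool_rot'],s['contact_force'],s['finger_gap'])
E
```

```text
[ 0.59350007 -0.09233541  0.10119181] [-1.79991081e+02  1.69105621e-02  1.02727118e+02] [-0.48387874 -0.58463483 -2.78778425] 0.2746202348459288
```

View pics/w2.png

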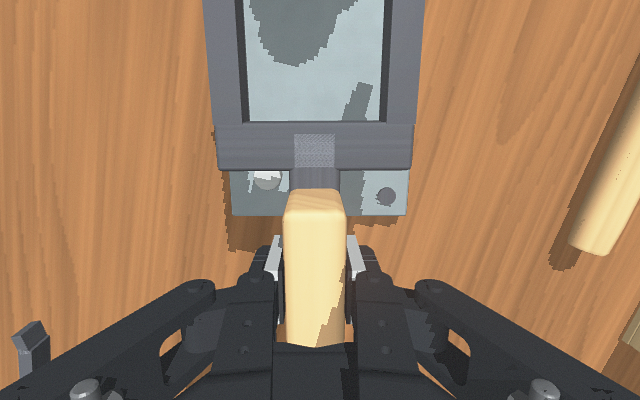

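Wrist view: the spanner is centred in the gripper, with its jaw centreline at about column 314. The plate's end edge is at row 215, from column 233 to 407, with the pin at (267,178). The nut itself is above the frame.

```bash
python3 - <<'E'
from h import *
import pickle
s=pickle.load(open('w2.pkl','rb'));a=cv2.imread('pics/w2.png');h=cv2.cvtColor(a,cv2.COLOR_BGR2HSV)
sat=h[...,1].astype(int)
def vedge(c,r0,r1):
    v=sat[r0:r1,c];i=np.abs(np.diff(v)).argmax();return r0+i+.5
pts=[(c,vedge(c,205,225)) for c in list(range(238,282,4))+list(range(350,404,4))]
p=np.polyfit(*zip(*pts),1);print('end edge',p,np.abs(np.polyval(p,[q[0] for q in pts])-[q[1] for q in pts]).max())
def hedge(r,c0,c1):
    v=sat[r,c0:c1];i=np.abs(np.diff(v)).argmax();return c0+i+.5
print('L',[hedge(r,222,250) for r in range(176,213,4)],'R',[hedge(r,398,418) for r in range(176,213,4)])
L=ray('wrist',232.5,np.polyval(p,232.5),.012,s);R=ray('wrist',407,np.polyval(p,407),.012,s)
d=R-L;yaw=np.degrees(np.arctan2(d[1],d[0]))+90;m=(L+R)/2
x=np.array([np.cos(np.radians(yaw)),np.sin(np.radians(yaw))])
print('L,R',L,R,np.hypot(*d[:2]),'yaw',yaw,'nut axis',m[:2]+.18*x)
# head back edge & prong inner edges
g=cv2.cvtColor(a,cv2.COLOR_BGR2GRAY).astype(int)
for r in(20,60,110):
    l=225+np.abs(np.diff(g[r,225:270])).argmax();q=365+np.abs(np.diff(g[r,365:405])).argmax();print(r,l+.5,q+.5)
pin=ray('wrist',267,178,.023,s);print('pin',pin)
E
```

```text
end edge [-7.59478258e-17  2.15500000e+02] 1.1368683772161603e-13
L [np.float64(228.5), np.float64(229.5), np.float64(229.5), np.float64(229.5), np.float64(229.5), np.float64(229.5), np.float64(230.5), np.float64(230.5), np.float64(231.5), np.float64(231.5)] R [np.float64(408.5), np.float64(408.5), np.float64(408.5), np.float64(407.5), np.float64(407.5), np.float64(407.5), np.float64(406.5), np.float64(406.5), np.float64(406.5), np.float64(406.5)]
L,R [ 0.54052699 -0.10994841  0.012     ] [ 0.6566908  -0.08383652  0.012     ] 0.11906242490202755 yaw 102.66866018576012 nut axis [0.55913263 0.07872537]
20 243.5 382.5
60 245.5 381.5
110 248.5 378.5
pin [ 0.5597545  -0.07632633  0.023     ]
```

Call:
{"op": "arm_command", "data": {"series": [[1, 0.18, -0.165, 0, 0, 0, 0], [1, 0, 0, -0.5, 0, 0, 0], [1, 0, 0, -0.5, 0, 0, 0], [1, 0, 0, -0.3, 0, 0, 0], [1, 0, 0, -0.2, 0, 0, 0], [1, 0, 0, 0, 0, 0, 0], [1, 0, 0, 0, 0, 0, 0]]}}

```text
t: 7.0
eef_pos: [0.5989, -0.0973, 0.0561]
tool_rot: [-180.0, -0.0, 102.7]
contact_force: [0.2, 0.8, -2.7]
finger_gap: 0.268
grasp_force: 60.0
```

```bash
python3 - <<'E'
from h import *
s=readout.get_state();a=vision.snapshot('wrist');b=vision.snapshot('side');c=vision.snapshot('top')
cv2.imwrite('pics/w3.png',a);cv2.imwrite('pics/s3.png',b);cv2.imwrite('pics/t3.png',c)
import pickle;pickle.dump(s,open('w3.pkl','wb'));print(s['eef_pos'],s['tool_rot'],s['contact_force'])
W=cv2.resize(a[:260,170:470],None,fx=1.7,fy=1.7);S=cv2.resize(b[140:260,270:420],None,fx=3.6,fy=3.6,interpolation=2)
o=np.zeros((600,800,3),np.uint8)
W=cv2.resize(a[0:260,190:440],(400,416));S=cv2.resize(b[145:255,290:400],(400,400),interpolation=2)
o[:416,:400]=W;o[:400,400:]=S;cv2.imwrite('pics/m3.png',o[:416])
E
```

```text
[ 0.59890605 -0.0972534   0.05611067] [-1.79964996e+02 -4.56399447e-03  1.02705248e+02] [ 0.20158955  0.83896113 -2.70601693]
```

View pics/m3.png

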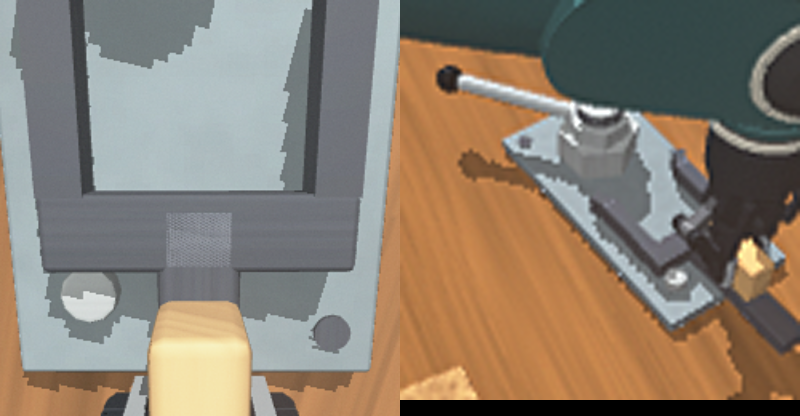

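Left (wrist): the head is nearly centred over the plate, with the pin clear to its left. Right (side): the prongs are on the plate just behind the nut.

```bash
python3 - <<'E'
from h import *
import pickle
s=pickle.load(open('w3.pkl','rb'));a=cv2.imread('pics/w3.png');g=cv2.cvtColor(a,cv2.COLOR_BGR2GRAY).astype(int);sat=cv2.cvtColor(a,cv2.COLOR_BGR2HSV)[...,1].astype(int)
E=lambda A,r,c0,c1:c0+np.abs(np.diff(A[r,c0:c1])).argmax()+.5
tcp=s['eef_pos'];y=np.radians(s['tool_rot'][2]);ys=np.array([-np.sin(y),np.cos(y)]);xs=np.array([np.cos(y),np.sin(y)])
for nm,A,rows,l,r,z in(('plate',sat,range(195,230,6),(190,222),(408,440),.012),('prong in',g,range(10,115,15),(228,253),(375,400),.0317),('head',g,range(130,165,6),(208,228),(404,422),.0317)):
    for q in rows:
        u,v=E(A,q,*l),E(A,q,*r);P,Q=ray('wrist',u,q+.5,z,s),ray('wrist',v,q+.5,z,s);m=(P+Q)/2-tcp
        print(nm,q,u,v,'w %.2f lat %.2f fwd %.1f'%(1e3*np.hypot(*(P-Q)[:2]),1e3*m[:2]@ys,1e3*m[:2]@xs))
for v in(231,232):print('plate end fwd',(ray('wrist',314,v,.012,s)-tcp)[:2]@xs)
c=ray('wrist',190+89/1.6,297/1.6-3,.023,s)-tcp;print('pin',c[:2]@xs,c[:2]@ys)
E
```

```text
plate 195 199.5 424.5 w 118.92 lat 1.00 fwd 21.1
plate 201 200.5 423.5 w 118.47 lat 1.00 fwd 17.8
plate 207 201.5 423.5 w 118.54 lat 0.75 fwd 14.5
plate 213 201.5 422.5 w 118.61 lat 1.02 fwd 11.1
plate 219 202.5 422.5 w 118.68 lat 0.76 fwd 7.7
plate 225 202.5 421.5 w 118.75 lat 1.04 fwd 4.2
prong in 10 233.5 378.5 w 58.51 lat 3.09 fwd 104.0
prong in 25 244.5 383.5 w 56.71 lat -0.14 fwd 98.5
prong in 40 243.5 382.5 w 57.35 lat 0.28 fwd 92.9
prong in 55 244.5 390.5 w 60.92 lat -1.59 fwd 87.2
prong in 70 245.5 389.5 w 60.77 lat -1.60 fwd 81.3
prong in 85 246.5 380.5 w 57.20 lat 0.10 fwd 75.3
prong in 100 248.5 379.5 w 56.57 lat -0.11 fwd 69.1
head 130 211.5 414.5 w 89.77 lat 0.34 fwd 56.4
head 136 213.5 413.5 w 88.87 lat 0.12 fwd 53.8
head 142 213.5 413.5 w 89.30 lat 0.13 fwd 51.1
head 148 214.5 412.5 w 88.83 lat 0.13 fwd 48.4
head 154 214.5 412.5 w 89.27 lat 0.13 fwd 45.7
head 160 215.5 411.5 w 88.80 lat 0.14 fwd 43.0
plate end fwd 0.0010313785552260488
plate end fwd 0.0004481459965353867
pin 0.03069678682123347 0.03333733125242422
```

Call:
{"op": "arm_command", "data": {"series": [[1, -0.026, -0.006, -0.03, 0, 0, 0], [1, -0.044, 0.195, 0, 0, 0, 0], [1, -0.044, 0.195, 0, 0, 0, 0], [1, -0.044, 0.195, 0, 0, 0, 0], [1, -0.044, 0.195, 0, 0, 0, 0], [1, -0.044, 0.195, 0, 0, 0, 0], [1, -0.044, 0.195, 0, 0, 0, 0], [1, 0, 0, 0, 0, 0, 0]]}}

```text
t: 7.82
eef_pos: [0.59, -0.0608, 0.0553]
tool_rot: [180.0, -0.0, 102.8]
contact_force: [0.8, 0.3, -3.7]
finger_gap: 0.272
grasp_force: 59.9
```

Call:
{"op": "arm_command", "data": {"series": [[1, -0.044, 0.195, 0, 0, 0, 0], [1, -0.044, 0.195, 0, 0, 0, 0], [1, 0, 0, 0, 0, 0, 0]]}}

```text
t: 8.07
eef_pos: [0.5874, -0.0494, 0.0553]
tool_rot: [-180.0, -0.0, 102.7]
contact_force: [0.7, 0.1, -3.0]
finger_gap: 0.275
grasp_force: 59.9
```

Call:
{"op": "arm_command", "data": {"series": [[1, -0.044, 0.195, 0, 0, 0, 0], [1, -0.044, 0.195, 0, 0, 0, 0], [1, -0.044, 0.195, 0, 0, 0, 0], [1, 0, 0, 0, 0, 0, 0]]}}

```text
t: 8.4
eef_pos: [0.5835, -0.0317, 0.0555]
tool_rot: [180.0, -0.0, 102.8]
contact_force: [-1.0, 0.7, -1.6]
finger_gap: 0.272
grasp_force: 60.2
```

Call:
{"op": "arm_command", "data": {"series": [[1, -0.044, 0.195, 0, 0, 0, 0], [1, -0.044, 0.195, 0, 0, 0, 0], [1, -0.03, 0.13, 0, 0, 0, 0], [1, 0, 0, 0, 0, 0, 0]]}}

```text
t: 8.73
eef_pos: [0.58, -0.0163, 0.0555]
tool_rot: [180.0, -0.0, 102.8]
contact_force: [-1.0, 1.7, -0.0]
finger_gap: 0.274
grasp_force: 60.4
```

```bash
python3 - <<'E'
from h import *
s=readout.get_state();a=vision.snapshot('wrist');b=vision.snapshot('side')
cv2.imwrite('pics/w4.png',a);cv2.imwrite('pics/s4.png',b)
import pickle;pickle.dump(s,open('w4.pkl','wb'));print(s['eef_pos'],s['tool_rot'],s['contact_force'])
o=np.zeros((400,800,3),np.uint8)
o[:,:400]=cv2.resize(a[0:250,190:440],(400,400));o[:400,400:]=cv2.resize(b[145:255,290:400],(400,400),interpolation=2);cv2.imwrite('pics/m4.png',o)
E
```

```text
[ 0.57997917 -0.01625691  0.05547172] [ 1.79989310e+02 -1.44260472e-02  1.02751166e+02] [-0.95615094  1.68861292 -0.00744257]
```

View pics/m4.png

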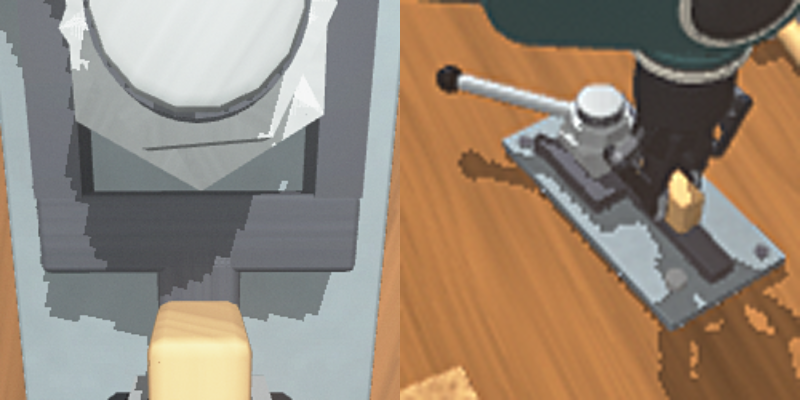

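The nut sits between the prongs (left), with its corner just short of the jaw's bottom. In the side view the lever points as before.

Call:
{"op": "arm_command", "data": {"series": [[1, -0.01, 0.05, 0, 0, 0, 0], [1, -0.01, 0.04, 0, 0, 0, 0], [1, 0, 0, -0.04, 0, 0, 0], [1, 0, 0, 0, 0, 0, 0]]}}

```text
t: 9.17
eef_pos: [0.5798, -0.0145, 0.0546]
tool_rot: [180.0, 0.0, 102.7]
contact_force: [-0.9, 0.5, 5.3]
finger_gap: 0.273
grasp_force: 61.2
```

Call:
{"op": "arm_command", "data": {"series": [[-1, 0, 0, 0, 0, 0, 0], [-1, 0, 0, 0, 0, 0, 0], [-1, 0, 0, 0, 0, 0, 0], [-1, 0, 0, 0, 0, 0, 0], [-1, 0, 0, 0, 0, 0, 0], [-1, 0, 0, 0.6, 0, 0, 0], [-1, 0, 0, 1, 0, 0, 0], [-1, 0, 0, 1, 0, 0, 0], [-1, 0, 0, 1, 0, 0, 0], [-1, 0, 0, 0.6, 0, 0, 0]]}}

```text
t: 10.0
eef_pos: [0.58, -0.0144, 0.1836]
tool_rot: [179.8, 0.0, 102.7]
contact_force: [0.3, 0.1, 0.1]
finger_gap: 1.003
grasp_force: 0.0
```

```bash
python3 - <<'E'
from h import *
s=readout.get_state();a=vision.snapshot('wrist')
cv2.imwrite('pics/w5.png',a)
import pickle;pickle.dump(s,open('w5.pkl','wb'));print(s['eef_pos'],s['tool_rot'],s['contact_force'])
E
```

```text
[ 0.58001947 -0.0144099   0.18358554] [1.79833851e+02 4.27641049e-02 1.02720373e+02] [0.31822157 0.14464329 0.12222714]
```

View pics/w5.png

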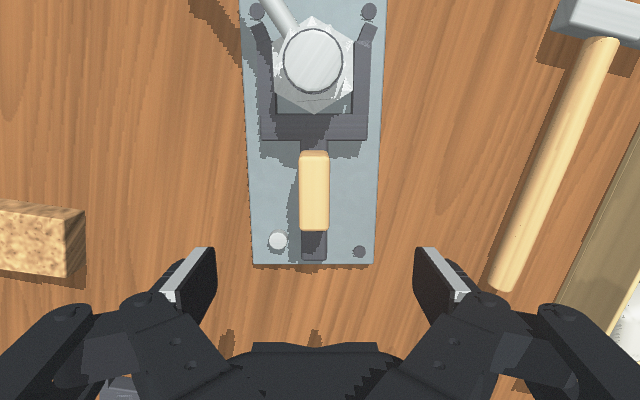

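The spanner is flat and seated: stud top at (313,61), prong tips about (255,25) and (371,26), tail end (314,260), pin (278,241) beside the bar.

```bash
python3 - <<'E'
from h import *
import pickle
s=pickle.load(open('w5.pkl','rb'));y=np.radians(102.7);xs=np.array([np.cos(y),np.sin(y)]);ys=np.array([-xs[1],xs[0]])
st=ray('wrist',313,61,.078,s);tips=(ray('wrist',255,25,.03,s)+ray('wrist',371,26,.03,s))/2;tail=ray('wrist',314,260,.03,s)
pin=ray('wrist',278,241,.023,s)
print('stud',st);
for n,p in(('tips',tips),('tail',tail),('pin',pin)):print(n,(p-st)[:2]@xs,(p-st)[:2]@ys)
O=np.array([.5583,.0775]);r=.112
for k,th in enumerate(np.arange(137,70,-6)):
    t=np.radians(th);R=np.array([np.cos(t),np.sin(t)]);T=np.array([R[1],-R[0]])
    print(th,np.round(O+r*R-.018*T,4))
t=np.radians(137);print(O+r*np.array([np.cos(t),np.sin(t)])-.045*np.array([np.sin(t),-np.cos(t)]))
E
```

```text
stud [0.55900646 0.07779248 0.078     ]
tips 0.030946028150766167 -9.141768577337883e-05
tail -0.16576211812830885 -0.0006881910372033602
pin -0.14976578537027113 0.032811844650859685
137 [0.4641 0.1407]
131 [0.4712 0.1502]
125 [0.4793 0.1589]
119 [0.4883 0.1667]
113 [0.498  0.1736]
107 [0.5083 0.1793]
101 [0.5193 0.184 ]
95 [0.5306 0.1875]
89 [0.5423 0.1898]
83 [0.5541 0.1909]
77 [0.566  0.1907]
71 [0.5777 0.1893]
[0.44569846 0.1209729 ]
```

Call:
{"op": "arm_command", "data": {"series": [[1, -0.497, 0.501, 0, 0, 0, -0.103], [1, -0.497, 0.501, 0, 0, 0, -0.103], [1, -0.497, 0.501, 0, 0, 0, -0.103], [1, -0.497, 0.501, 0, 0, 0, -0.103], [1, -0.497, 0.501, 0, 0, 0, -0.103], [1, -0.497, 0.501, 0, 0, 0, -0.103], [1, -0.497, 0.501, 0, 0, 0, -0.103], [1, -0.497, 0.501, 0, 0, 0, -0.103], [1, -0.497, 0.501, 0, 0, 0, -0.103], [1, 0, 0, 0, 0, 0, 0]]}}

```text
t: 10.88
eef_pos: [0.4435, 0.1226, 0.18]
tool_rot: [-180.0, -0.0, 46.7]
contact_force: [-1.1, -0.5, -0.3]
finger_gap: -0.002
grasp_force: 0.0
```

Call:
{"op": "arm_command", "data": {"series": [[1, 0, 0, -0.8, 0, 0, 0], [1, 0, 0, -0.9, 0, 0, 0], [1, 0, 0, -0.9, 0, 0, 0], [1, 0, 0, -0.9, 0, 0, 0], [1, 0, 0, -0.6, 0, 0, 0], [1, 0, 0, -0.15, 0, 0, 0], [1, 0, 0, 0, 0, 0, 0]]}}

```text
t: 11.47
eef_pos: [0.4448, 0.1206, 0.0515]
tool_rot: [-179.9, 0.1, 47.1]
contact_force: [1.0, 0.5, 0.2]
finger_gap: 0.001
grasp_force: 0.0
```

```bash
python3 - <<'E'
from h import *
s=readout.get_state();a=vision.snapshot('wrist');b=vision.snapshot('side');cv2.imwrite('pics/s6.png',b);cv2.imwrite('pics/w6.png',a);print(s['eef_pos'],s['tool_rot'],s['contact_force'],s['finger_gap'],s['qpos'])
o=np.zeros((400,800,3),np.uint8)
o[:,:400]=cv2.resize(a[:,120:520],(400,400));o[:400,400:]=cv2.resize(b[100:260,240:400],(400,400),interpolation=2);cv2.imwrite('pics/m6.png',o)
E
```

```text
[0.44481001 0.12055517 0.05151367] [-1.79923411e+02  1.11349256e-01  4.71390958e+01] [1.04717151 0.48035261 0.19012761] 0.0014121911367763259 [ 1.19933399e+01 -1.34757091e+01  1.20801113e+02 -1.54177797e-03
  7.28097346e+01  5.48547759e+01]
```

View pics/m6.png

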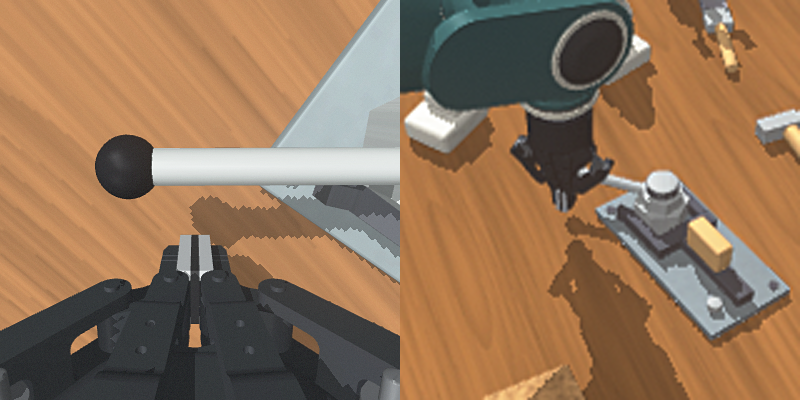

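Left (wrist): the closed fingers are squarely behind the lever, well inside the black ball. Right (side): the spanner is still on the nut. Next I push along the arc.

Call:
{"op": "arm_command", "data": {"series": [[1, 0.21, 0.22, 0, 0, 0, 0], [1, 0.21, 0.22, 0, 0, 0, 0], [1, 0.21, 0.22, 0, 0, 0, 0], [1, 0.118, 0.158, 0, 0, 0, -0.05], [1, 0.118, 0.158, 0, 0, 0, -0.05], [1, 0.135, 0.145, 0, 0, 0, -0.05], [1, 0.135, 0.145, 0, 0, 0, -0.05], [1, 0, 0, 0, 0, 0, 0]]}}

```text
t: 12.23
eef_pos: [0.4804, 0.1599, 0.053]
tool_rot: [180.0, -0.0, 35.0]
contact_force: [0.1, 0.3, 0.2]
finger_gap: 0.006
grasp_force: 0.0
```

Call:
{"op": "arm_command", "data": {"series": [[1, 0.15, 0.13, 0, 0, 0, -0.05], [1, 0.15, 0.13, 0, 0, 0, -0.05], [1, 0.162, 0.115, 0, 0, 0, -0.05], [1, 0.162, 0.115, 0, 0, 0, -0.05], [1, 0.172, 0.095, 0, 0, 0, -0.05], [1, 0.172, 0.095, 0, 0, 0, -0.05], [1, 0, 0, 0, 0, 0, 0]]}}

```text
t: 12.82
eef_pos: [0.509, 0.1798, 0.0527]
tool_rot: [180.0, 0.0, 17.1]
contact_force: [-0.0, -0.9, 0.6]
finger_gap: 0.003
grasp_force: 0.3
```

Call:
{"op": "arm_command", "data": {"series": [[1, 0.183, 0.078, 0, 0, 0, -0.05], [1, 0.183, 0.078, 0, 0, 0, -0.05], [1, 0.188, 0.058, 0, 0, 0, -0.05], [1, 0.188, 0.058, 0, 0, 0, -0.05]]}}

```text
t: 13.15
eef_pos: [0.5305, 0.1876, 0.0526]
tool_rot: [-180.0, 0.0, 5.2]
contact_force: [-4.2, -2.1, 1.2]
finger_gap: 0.002
grasp_force: 2.3
```

```bash
python3 - <<'E'
from h import *
s=readout.get_state();a=vision.snapshot('wrist');b=vision.snapshot('side');print(s['eef_pos'],s['tool_rot'],s['contact_force'])
o=np.zeros((400,800,3),np.uint8)
o[:,:400]=cv2.resize(a[:,120:520],(400,400));o[:400,400:]=cv2.resize(b[100:260,240:400],(400,400),interpolation=2);cv2.imwrite('pics/m7.png',o)
E
```

```text
[0.53051523 0.18763439 0.05258602] [-1.79995244e+02  4.92560875e-02  5.16583443e+00] [-4.17708581 -2.11185754  1.21813053]
```

View pics/m7.png

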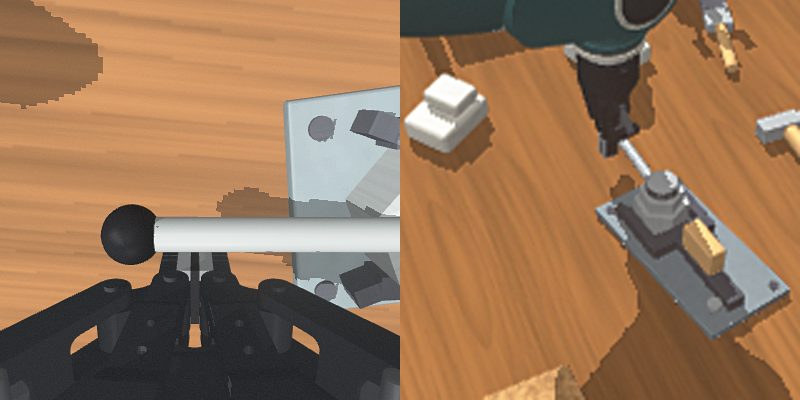

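The lever is moving with the fingers and now points at about 95°. The spanner's bar has swung towards the pin. I carry on slowly to the hard stop.

Call:
{"op": "arm_command", "data": {"series": [[1, 0.13, 0.025, 0, 0, 0, -0.033], [1, 0.13, 0.025, 0, 0, 0, -0.033], [1, 0.13, 0.02, 0, 0, 0, -0.033]]}}

```text
t: 13.5
eef_pos: [0.5419, 0.1898, 0.0526]
tool_rot: [-180.0, 0.0, -0.7]
contact_force: [-4.7, 1.6, 0.9]
finger_gap: -0.001
grasp_force: 2.4
```

Call:
{"op": "arm_command", "data": {"series": [[1, 0.13, 0.01, 0, 0, 0, -0.033], [1, 0.1, 0.005, 0, 0, 0, -0.025]]}}

```text
t: 13.67
eef_pos: [0.5489, 0.1904, 0.0526]
tool_rot: [-180.0, 0.0, -4.2]
contact_force: [-4.2, 3.8, -0.6]
finger_gap: -0.001
grasp_force: 2.4
```

Call:
{"op": "arm_command", "data": {"series": [[1, 0.1, 0.003, 0, 0, 0, -0.025], [1, 0.1, 0.0, 0, 0, 0, -0.025]]}}

```text
t: 13.83
eef_pos: [0.5548, 0.1905, 0.0525]
tool_rot: [-180.0, 0.0, -7.1]
contact_force: [-4.2, 3.0, -0.3]
finger_gap: 0.002
grasp_force: 2.4
```

Call:
{"op": "arm_command", "data": {"series": [[1, 0.1, -0.003, 0, 0, 0, -0.025], [1, 0.1, -0.005, 0, 0, 0, -0.025]]}}

```text
t: 14.0
eef_pos: [0.5608, 0.1903, 0.0525]
tool_rot: [-180.0, 0.0, -10.1]
contact_force: [-4.8, 3.9, 0.2]
finger_gap: -0.003
grasp_force: 2.4
```

Call:
{"op": "arm_command", "data": {"series": [[1, 0.1, -0.007, 0, 0, 0, -0.025], [1, 0.1, -0.01, 0, 0, 0, -0.025]]}}

```text
t: 14.17
eef_pos: [0.5668, 0.1898, 0.0526]
tool_rot: [-180.0, 0.0, -13.1]
contact_force: [-3.6, 4.2, 0.7]
finger_gap: 0.004
grasp_force: 2.5
```

Call:
{"op": "arm_command", "data": {"series": [[1, 0.1, -0.012, 0, 0, 0, -0.025], [1, 0.1, -0.015, 0, 0, 0, -0.025]]}}

```text
t: 14.33
eef_pos: [0.5728, 0.189, 0.0526]
tool_rot: [-180.0, 0.0, -16.1]
contact_force: [-3.9, 4.7, 0.6]
finger_gap: 0.0
grasp_force: 2.5
```

Call:
{"op": "arm_command", "data": {"series": [[1, 0.08, -0.015, 0, 0, 0, -0.02]]}}

```text
t: 14.42
eef_pos: [0.5753, 0.1886, 0.0525]
tool_rot: [-180.0, 0.0, -17.3]
contact_force: [-3.6, 4.8, -0.1]
finger_gap: -0.0
grasp_force: 2.4
```

```bash
python3 - <<'E'
from h import *
s=readout.get_state();print(s['contact_force'],s['eef_pos'])
x=np.array([np.cos(np.radians(102.67)),np.sin(np.radians(102.67))]);y=np.array([-x[1],x[0]]);O=np.array([.559,.0778])
for n in('top','side'):
    a=vision.snapshot(n);cv2.imwrite(f'pics/{n}8.png',a);h=cv2.cvtColor(a,cv2.COLOR_BGR2HSV)
    G=np.append(O-.095*x,.068);u,v=map(int,proj(n,G))
    w=h[v-14:v+15,u-14:u+15];m=((w[...,1]>70)&(w[...,2]>170)).astype(np.uint8)
    k,l,st,ce=cv2.connectedComponentsWithStats(m);
    for i in range(1,k):
        if st[i,4]>20:
            P=ray(n,ce[i][0]+u-14,ce[i][1]+v-14,.068 if n=='top' else .055);print(n,st[i],(P[:2]-O)@x,(P[:2]-O)@y)
E
```

```text
[-3.58187148  4.80354731 -0.06793317] [0.575253   0.18856977 0.05254621]
side [ 10   0  19  19 187] -0.0744695117335943 -0.0477492033425162
side [  4   9  16  15 109] -0.08733443119205943 0.003475966259088121
```

```bash
python3 - <<'E'
from h import *
x=np.array([np.cos(np.radians(102.67)),np.sin(np.radians(102.67))]);y=np.array([-x[1],x[0]]);O=np.array([.559,.0778])
for f in('s6','side8'):
    a=cv2.imread(f'pics/{f}.png');h=cv2.cvtColor(a,cv2.COLOR_BGR2HSV)
    G=np.append(O-.095*x,.06);u,v=map(int,proj('side',G));u0,v0=u-25,v-25
    w=h[v0:v0+50,u0:u0+50];m=((w[...,1]>50)&(w[...,1]<140)&(w[...,2]>150)).astype(np.uint8)
    k,l,st,ce=cv2.connectedComponentsWithStats(m)
    for i in range(1,k):
        if st[i,4]>20: P=ray('side',*(ce[i]+[u0,v0]),.055);print(f,st[i],ce[i]+[u0,v0],(P[:2]-O)@x,(P[:2]-O)@y)
    # black ball
    d=(a.max(2)<60)[150:200,300:360]
# top: tail region brightness profile near pin
E
```

```text
s6 [ 17  16  18  23 218] [362.33486239 196.07798165] -0.09215761884460806 0.003128850977467312
side8 [ 15  18  17  22 194] [360.17525773 197.45876289] -0.09271722861986247 0.01163268174065875
```

The spanner handle has swung 8.5 mm at the grip, about 5°, so it is bearing on the pin. I continue in small steps to the stop.

Call:
{"op": "arm_command", "data": {"series": [[1, 0.08, -0.018, 0, 0, 0, -0.02], [1, 0.08, -0.018, 0, 0, 0, -0.02]]}}

```text
t: 14.68
eef_pos: [0.5794, 0.1876, 0.0524]
tool_rot: [-180.0, 0.1, -19.8]
contact_force: [-14.4, 8.8, 3.6]
finger_gap: -0.001
grasp_force: 8.5
```

Call:
{"op": "arm_command", "data": {"series": [[1, 0.07, -0.02, 0, 0, 0, -0.018], [1, 0, 0, 0, 0, 0, 0]]}}

```text
t: 14.85
eef_pos: [0.581, 0.1874, 0.0523]
tool_rot: [-180.0, 0.2, -20.9]
contact_force: [-16.1, 9.7, 4.3]
finger_gap: 0.003
grasp_force: 8.8
```

Call:
{"op": "arm_command", "data": {"series": [[1, 0.05, -0.015, 0, 0, 0, 0], [1, 0.05, -0.015, 0, 0, 0, 0], [1, 0, 0, 0, 0, 0, 0], [1, 0, 0, 0, 0, 0, 0], [1, 0, 0, 0, 0, 0, 0]]}}

```text
t: 15.27
eef_pos: [0.5828, 0.1869, 0.0521]
tool_rot: [180.0, 0.4, -20.8]
contact_force: [-26.2, 12.9, 8.2]
finger_gap: -0.005
grasp_force: 14.3
```

Hard stop reached: the force is rising steeply. I back off and lift clear.

Call:
{"op": "arm_command", "data": {"series": [[1, -0.2, 0.075, 0, 0, 0, 0], [1, -0.4, 0.15, 0, 0, 0, 0], [1, -0.4, 0.15, 0, 0, 0, 0], [1, 0, 0, 0.7, 0, 0, 0], [1, 0, 0, 1, 0, 0, 0], [1, 0, 0, 1, 0, 0, 0], [1, 0, 0, 1, 0, 0, 0], [1, -0.5, 0, 0.5, 0, 0, 0], [1, -0.5, 0, 0, 0, 0, 0]]}}

```text
t: 16.02
eef_pos: [0.5258, 0.1971, 0.1828]
tool_rot: [-179.8, -0.3, -20.9]
contact_force: [-0.1, -0.0, 0.9]
finger_gap: 0.007
grasp_force: 0.0
```

Call:
{"op": "arm_command", "data": {"series": [[1, -1, 0, 0, 0, 0, 0], [1, -1, 0, 0, 0, 0, 0], [1, 0, 0, 0, 0, 0, 0], [1, 0, 0, 0, 0, 0, 0], [1, 0, 0, 0, 0, 0, 0]]}}

```text
t: 16.43
eef_pos: [0.4654, 0.1969, 0.179]
tool_rot: [-180.0, -0.1, -20.9]
contact_force: [0.6, 0.1, 0.1]
finger_gap: 0.003
grasp_force: 0.0
```

```bash
python3 - <<'E'
from h import *
s=readout.get_state();print(s['eef_pos'],s['contact_force'])
x=np.array([np.cos(np.radians(102.67)),np.sin(np.radians(102.67))]);y=np.array([-x[1],x[0]]);O=np.array([.559,.0778])
a=vision.snapshot('side');t=vision.snapshot('top');cv2.imwrite('pics/side9.png',a);cv2.imwrite('pics/top9.png',t)
h=cv2.cvtColor(a,cv2.COLOR_BGR2HSV);u,v=map(int,proj('side',np.append(O-.095*x,.06)));u0,v0=u-25,v-25
w=h[v0:v0+50,u0:u0+50];m=((w[...,1]>50)&(w[...,1]<140)&(w[...,2]>150)).astype(np.uint8)
k,l,st,ce=cv2.connectedComponentsWithStats(m)
for i in range(1,k):
    if st[i,4]>20: P=ray('side',*(ce[i]+[u0,v0]),.055);print(st[i],(P[:2]-O)@x,(P[:2]-O)@y)
# ball in side view: dark blob near expected
d=(a.max(2)<50).astype(np.uint8);k,l,st,ce=cv2.connectedComponentsWithStats(d)
for i in range(1,k):
    if 20<st[i,4]<250:
        P=ray('side',*ce[i],.054)[:2]-O
        if abs(np.hypot(*P)-.137)<.03:print('ball?',st[i],np.hypot(*P),np.degrees(np.arctan2(P[1],P[0])))
E
```

```text
[0.46541513 0.19685221 0.17896246] [0.57093334 0.1318781  0.14821611]
[ 15  17  17  23 173] -0.09002138544610692 0.008775436871294135
```

```bash
python3 -c "
from cell import ticket;print(ticket.close_job())"
```

```text
the job is handed in; nothing more can be done
None
```

I handed the job in at about 16.5 s; no verdict came back. The large spanner is on the lower nut with its handle swung about 5° onto the brace pin, the jam lever was pushed clockwise until the force rose steeply at its hard stop, and the arm is clear; I did not re-measure the carving or the nut's corner at the end.

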